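# Put the four-well vial block away in the drawer

## Task

Put the aluminium block with the row of four wells into the open top drawer of the small drawer unit, set down wells upward and not dropped, then slide the drawer fully shut. Leave the similar block with two wide wells where it stands.

Things in the scene. Friction and masses are not known exactly. Their poses are not given: they have to be found in the camera images.
- block4_center (a point): Centre, half-way up, of the block to put away: bare aluminium, 80 x 34 x 40 mm (x, y, z), 0.15 to 0.3 kg, with one row of four 13 mm wells along its top. Its x runs along its length, y across, z up; it stands on the bench, this point 20 mm above its underside.
- block2_center (a point): Centre (half-way up) of the other block, to be left alone: same outer size, 80 x 34 x 40 mm, same bare aluminium, but with two wide 23 mm wells. Same axes. The two blocks stand on either side of the drawer unit, either one on either side.
- drawer_spot (a point): Point on the open top drawer's floor, on its centre line, 67 mm behind the inside of its front; it moves with the drawer, 92 mm above the bench. x points into the unit (closing way), y across, z up. Inside in this frame: x -67 to +147, 178 mm wide, side walls 50 high; front panel 59 high, outer face at x = -88; the unit's top board (164 mm above the bench) covers the floor from x = opening - 74 mm on.
- unit_drawer0 (a joint): Top drawer's opening in m: 0 shut (hard stop), grows towards -x; starts 0.145 to 0.175; about 1 N of friction, stays where left. White two-drawer unit 260 deep x 220 wide x 164 mm high, fixed, grey fronts, lower drawer shut. Handle: level steel bar 11 mm thick, 110 long, 35 mm off the front; in the drawer_spot frame its axis lies at x = -123, z = +34 mm (126 above the bench).

How it is judged (in metres and radians):
On the way, in this order (a step that is already met when the one before it is completed fails the run):
1. the four-well block stands in the open drawer, wells up, let go (x of block4_center in the frame of drawer_spot between -0.06 and 0.14 m and y of block4_center in the frame of drawer_spot between -0.08 and 0.08 m and z of block4_center in the frame of drawer_spot between 0.008 and 0.032 m and angle between block4_center's own z axis and vertical below 0.2 rad and contact force between the fingers and block4 below 0.05 N and value of joint unit_drawer0 above 0.08 m and linear speed of block4 below 0.05 m/s), for 0.2 s.
2. the drawer is slid shut (value of joint unit_drawer0 below 0.012 m), for 0.2 s.
At the end, for the whole second after the job is handed in: The four-well block stands at rest on the floor of the top drawer, wells up within about 11 degrees, let go, and the drawer is shut to within 12 mm; the two-well block is within 30 mm of where it stood (x of block4_center in the frame of drawer_spot between -0.06 and 0.14 m and y of block4_center in the frame of drawer_spot between -0.08 and 0.08 m and z of block4_center in the frame of drawer_spot between 0.008 and 0.032 m and angle between block4_center's own z axis and vertical below 0.2 rad and contact force between the fingers and block4 below 0.05 N and value of joint unit_drawer0 below 0.012 m and linear speed of block4 below 0.05 m/s and distance of block2_center from where it was at the start of the episode below 0.03 m); the robot touches nothing.
It fails at once if the four-well block is dropped: let go more than 25 mm above the drawer floor (z of block4_center in the frame of drawer_spot above 0.045 m and contact force between the fingers and block4 below 0.01 N).
It fails at once if the two-well block is moved by more than 30 mm (distance of block2_center from where it was at the start of the episode above 0.03 m).
It also fails if it takes over 59 s, if anything falls off the work surface, if the arm or the gripper's body presses on something with over 40 N, if the wrist force passes 120 N, or if a joint passes its speed limit or range.

## Robot

A 6-joint arm with a two-finger parallel gripper is mounted at the origin on the work surface. World frame = base frame: x ahead of the robot, y to its left, z up, the work surface at z = 0. Lengths are in mm, angles in degrees, forces in N, time in s.
With the tool pointing down it reaches from about 350 to 850 mm from the base axis. Payload 8.1 kg.
Tool frame: the origin (TCP) lies midway between the tips of the shut fingers; the grasp point (between the pads) lies 19 mm behind it; z points along the fingers, y is the direction in which the jaws open and shut (so a half turn about z gives the same grasp; the last joint's range is limited). The gripper opens to 85 mm and grips with 20 to 120 N. Pads are 22 mm wide; open, the fingers measure 114 mm over their backs; the gripper's body (76 mm by 85 mm) begins 54 mm behind the grasp point. The pads swing forward as they close: fully open they stand 13 mm farther back than shut.
Start: joints at [63.69, 7.471, 85.268, -0, 87.261, -4.893], TCP at [219.073, 558.581, 231.292] pointing down, gripper open.
Joint ranges: [-169.43, 169.43], [-51.17, 129.36], [1.28, 143.12], [-76.62, 256.62], [0, 156.53], [-152.29, 152.29]. Speed limits (degrees/s): [136.94, 136.94, 159.86, 180, 180, 180].

## Interface

Orientations are given as [roll, pitch, yaw] about the fixed x, y, z axes, in that order (R = Rz(yaw) Ry(pitch) Rx(roll)).
In Python, from bench import telemetry, snapshot, camera_params, job gives the robot as it stands. The module is installed in compiled form; this text tells all that it offers.
- The arm moves only by the shell command python3 -m jog 'ROWS' [FORCE]. ROWS is JSON, a list that holds one entry, the list of rows, each a list of 7 numbers: the shift along the tool's x, y, z in units of 50 mm (1.0 is 50 mm), then the turn, a rotation vector about the tool's x, y, z in units of 2 pi rad (1.0 is 2 pi rad), then the opening, from 0 (shut) to 1 (fully open). In form: [[[dx, dy, dz, rx, ry, rz, claw], ...]]. A call has 1 to 12 rows; each row shifts and turns the commanded pose from where the row before left it, along the tool's axes as they then stand; what a row does not reach is not made up. A row lasts 1/8 s, in which the tool goes at most 62.5 mm and 10.7 degrees, less where a joint would pass 70% of its speed; a pose out of reach is approached as far as the arm can. A call with a number of a shift or a turn outside -1 to 1 is refused whole. A call with a gripper value outside its range is refused whole. The fingers move at their own pace and stop on an object; FORCE is the grip in N (left out, the last holds). Time passes only in rows, so rows that do not move let the fingers close. It gives the time, the measured TCP pose, the force and the opening at its end, in the units of the state.
- telemetry.sense(): the state, without advancing time (a new reading comes with each control period).
- snapshot(name): name is "side" or "top" or "wrist"; returns (picture, depth): 384x512x3 uint8, red, green, blue; 384x512 float32, mm along the optical axis (not along the pixel's ray), 0 where there is no reading.
- camera_params(name): a dict with "K" (3x3 intrinsics, pixels), "D" ([k1, k2, p1, p2, k3] as OpenCV has them; the pictures are not rectified), "extrinsics" (4x4, takes a point from camera to world coordinates). Camera axes: x right, y down, z forward; pixel columns grow to the right and rows downward; lengths in mm; the calibration is good to about 2 mm. A picture is of the moment at which its call begins: read the wrist's pose just before it. camera_params takes no time and is no camera call; for the wrist camera it gives the pose at the moment of the call.
- job.hand_in(): hands the job in, once; it reports no verdict.
The state is a dict: "time": time; "joint_pos": joint angles; "qd": joint speeds; "joint_efforts": joint torques, N m; "tool_pos": TCP position; "tcp_rot": TCP orientation; "ft_force": force on the tool from outside, world axes, zero at the start; "wrist_torque": the same for the moment, N m; "finger_gap": finger opening in mm.
Only numpy, scipy, OpenCV 4.12 (cv2) and the standard library are available. Lean on these libraries where they do the work, as an engineer would, in place of code of your own. Each camera call takes 0.05 s, during which the arm holds its last target. There are 200 camera calls.

## Working session

There is one attempt and no reset: what is moved stays moved. The work goes in short steps, Python scripts to look and compute and a shell command to move; the robot and the scene stay as the last step left them, time stands still between calls to the robot, and variables do not carry over. Pictures are saved under pics/ and viewed, about 8 in all and at most 12, crops included, and the job is handed in when it is done.

```bash
mkdir -p pics; cat > h.py <<'E'
import numpy as np, cv2
from bench import telemetry, snapshot, camera_params
def cloud(n):
    p=camera_params(n); img,d=snapshot(n)
    h,w=d.shape; u,v=np.meshgrid(np.arange(w),np.arange(h))
    uv=cv2.undistortPoints(np.stack([u,v],-1).reshape(-1,1,2).astype(np.float64),np.array(p["K"]),np.array(p["D"])).reshape(h,w,2)
    P=np.dstack([uv*d[...,None],d]); T=np.array(p["extrinsics"])
    W=P@T[:3,:3].T+T[:3,3]; W[d==0]=np.nan
    return img,W
def save(n,img): cv2.imwrite("pics/"+n+".png",img[...,::-1])
E
python3 - <<'E'
from h import *
s=telemetry.sense(); print(s)
a,W=cloud("top"); b,V=cloud("side"); save("a1",np.vstack([a,b])[:, :]) 
np.savez("a.npz",a=a,W=W,b=b,V=V)
E
python3 -c "
import cv2;i=cv2.imread('pics/a1.png');import numpy as np
cv2.imwrite('pics/a1.png',cv2.resize(np.hstack([i[:384],i[384:]]),(800,300)))
cv2.imwrite('pics/a2.png',i[:384])"
```

```text
{'time': 0.0, 'joint_pos': array([ 6.36902803e+01,  7.51464297e+00,  8.53305359e+01,  1.12962045e-03,
        8.72633318e+01, -4.89282363e+00]), 'qd': array([ 0.00247262, -0.09441728,  0.04359294,  0.008429  , -0.03655766,
        0.00802653]), 'joint_efforts': array([ 3.70067301e-04, -5.69380903e+01, -5.00552952e+01, -3.35176810e-04,
        1.46002381e-02,  7.05171004e-06]), 'tool_pos': array([218.80797786, 558.06889559, 230.23726206]), 'tcp_rot': array([-1.79891981e+02, -1.03792121e-02,  1.58583039e+02]), 'ft_force': array([-0.23016178,  0.17912463, -0.09268097]), 'wrist_torque': array([ 0.01940546, -0.01891281, -0.00901243]), 'finger_gap': 85.16801865016787}
```

View pics/a1.png

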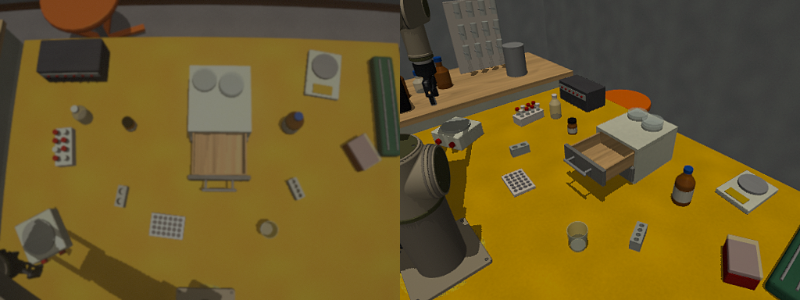

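The side view shows the four-well block on the right (top view ~(378,241) full-res) and the two-well block on the left (~(155,251)). The drawer is open, centred at about column 280. I'll measure these.

```bash
python3 - <<'E'
from h import *
z=np.load("a.npz"); W=z["W"]; a=z["a"]
for n,(u,v) in dict(left=(155,251),right=(378,241)).items():
    w=W[v-28:v+28,u-28:u+28]; m=((w[...,2]>32)&(w[...,2]<50)).astype(np.uint8)
    # fill wells: hull of largest component
    k,l,st,_=cv2.connectedComponentsWithStats(m); i=1+np.argmax(st[1:,4]); p=w[l==i]
    r=cv2.minAreaRect(p[:,:2].astype(np.float32)); print(n,r,np.median(p[:,2]),len(p))
V=z["V"]
for nm,(u,v,U) in dict(right=(304,300,0),left=(150,190,0)).items(): pass
pts=V.reshape(-1,3); 
# unit: top board
for nm,X in (("top",W),("side",V)):
    m=(abs(X[...,2]-164)<5)&(X[...,0]>400)&(X[...,0]<1000)&(abs(X[...,1])<250)
    p=X[m]; print(nm,"board",cv2.minAreaRect(p[:,:2].astype(np.float32)),np.median(p[:,2]))
    m=(abs(X[...,2]-126)<9)&(X[...,0]>300)&(X[...,0]<900)&(abs(X[...,1])<250)
    p=X[m]; print(" 126",len(p),cv2.minAreaRect(p[:,:2].astype(np.float32)),p.min(0))
    m=(abs(X[...,2]-151)<6)&(X[...,0]>300)&(X[...,0]<900)&(abs(X[...,1])<250)
    p=X[m]; print(" front",len(p),cv2.minAreaRect(p[:,:2].astype(np.float32)),p.min(0),np.median(p,0))
u=282
for v in range(165,252,3): print(v,W[v,u].round(0),a[v,u])
c=cv2.resize(np.hstack([a[210:274,346:410],a[219:283,123:187]]),(800,400)); save("a3",c)
E
```

```text
left ((443.44915771484375, 327.46771240234375), (37.142215728759766, 81.15242004394531), 80.85896301269531) 40.080517262271314 247
right ((481.69586181640625, -332.36968994140625), (78.03390502929688, 35.5998420715332), 24.225370407104492) 40.148917498628634 267
top board ((789.373046875, -38.60938262939453), (247.59942626953125, 219.5498809814453), 0.28965210914611816) 164.29861376727285
 126 373 ((566.6508178710938, -39.54212951660156), (218.34088134765625, 211.1645965576172), 89.38472747802734) [ 461.26225714 -149.79731825  117.01455171]
 front 538 ((643.9571533203125, -40.26256561279297), (283.16656494140625, 219.32318115234375), 0.8077213764190674) [ 501.1430405  -149.61346528  145.0161383 ] [510.38303351 -41.50118121 151.36265791]
side board ((786.429931640625, -41.68672180175781), (249.73561096191406, 224.353271484375), 0.26158884167671204) 164.7959696545684
 126 1054 ((679.447021484375, -46.14258575439453), (215.42140197753906, 443.8355407714844), 88.8570556640625) [ 457.78046888 -153.90616621  117.08326681]
 front 598 ((696.304931640625, -42.1580810546875), (397.654846191406
[... 430 characters left out ...]
] [131 106  73]
192 [615. -45.  87.] [131 106  73]
195 [605. -45.  93.] [131 107  73]
198 [596. -45.  93.] [132 107  73]
201 [588. -45.  94.] [131 107  73]
204 [579. -45.  97.] [131 106  73]
207 [571. -45.  92.] [130 105  70]
210 [561. -45. 100.] [131 106  73]
213 [554. -45.  91.] [131 106  72]
216 [545. -45.  92.] [131 106  73]
219 [537. -45.  92.] [131 106  72]
222 [523. -44. 141.] [128 103  71]
225 [514. -44. 150.] [92 85 72]
228 [505. -44. 151.] [85 80 69]
231 [502. -46.  99.] [91 75 36]
234 [502. -48.  -2.] [132 106  38]
237 [493. -49.  -2.] [131 105  38]
240 [484. -48.   3.] [96 77 38]
243 [467. -45. 129.] [99 94 86]
246 [466. -49.   1.] [126 103  43]
249 [457. -49.   0.] [131 105  35]
```

View pics/a3.png

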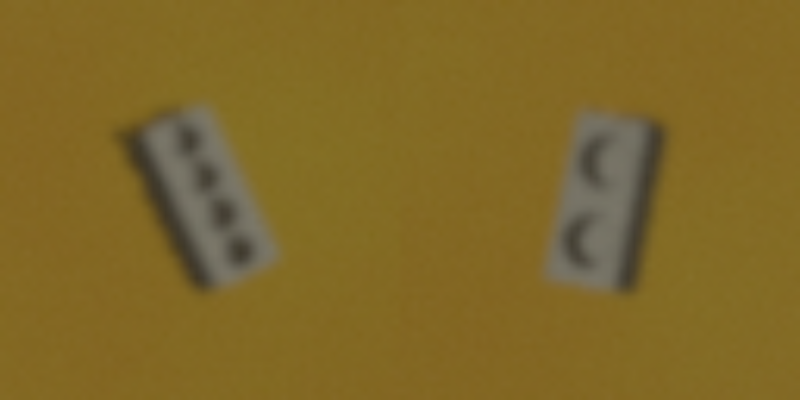

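The pictures confirm it. The four-well block is on the right at (482,-332), with its long axis at 24°. The drawer axis is at y≈-40, the spot at x≈588, the handle at x≈465 and the opening about 150 mm. The measured heights (40, 92, 126, 151 and 164) match the given ones. Next I move above the block.

```bash
python3 -m jog '[[[-0.63,-0.81,0,0,0,0,1],[-0.63,-0.81,0,0,0,0,1],[-0.63,-0.81,0,0,0,0,1],[-0.63,-0.81,0,0,0,0,1],[-0.63,-0.81,0,0,0,0,1],[-0.63,-0.81,0,0,0,0,1],[-0.63,-0.81,0,0,0,0,1],[-0.63,-0.81,0,0,0,0,1],[-0.63,-0.81,0,0,0,0,1],[-0.63,-0.81,0,0,0,0,1],[-0.63,-0.81,0,0,0,0,1],[-0.63,-0.81,0,0,0,0,1]]]' 60
python3 -m jog '[[[-0.63,-0.81,0,0,0,0,1],[-0.63,-0.81,0,0,0,0,1],[-0.63,-0.81,0,0,0,0,1],[-0.63,-0.81,0,0,0,0,1],[-0.63,-0.81,0,0,0,0,1],[-0.63,-0.81,0,0,0,0,1],[0,0,0,0,0,0.025,1],[0,0,0,0,0,0.025,1],[0,0,0,0,0,0.025,1],[0,0,0,0,0,0.025,1],[0,0,0,0,0,0.025,1],[0,0,0,0,0,0.025,1]]]'
python3 -m jog '[[[0,0,0,0,0,0.025,1],[0,0,0,0,0,0.025,1],[0,0,0,0,0,0.025,1],[0,0,0,0,0,0.025,1],[0,0,0,0,0,0.025,1],[0,0,0,0,0,0.025,1],[0,0,0,0,0,0.025,1],[0,0,0,0,0,0.025,1],[0,0,0,0,0,0.023,1],[0,0,0,0,0,0,1],[0,0,0,0,0,0,1]]]'
python3 - <<'E'
from h import *
s=telemetry.sense(); t=s["tool_pos"]; print(t,s["tcp_rot"],s["time"])
a,W=cloud("wrist"); save("b1",a)
m=((W[...,2]>34)&(W[...,2]<46)&(np.hypot(W[...,0]-482,W[...,1]+332)<60)).astype(np.uint8)
k,l,st,_=cv2.connectedComponentsWithStats(m); i=1+np.argmax(st[1:,4]); p=W[l==i]
r=cv2.minAreaRect(p[:,:2].astype(np.float32)); print(r,np.median(p[:,2]),len(p))
E
```

```text
time: 1.6
tool_pos: [393.5, -33.6, 231.1]
tcp_rot: [180.0, 0.0, 158.6]
ft_force: [0.5, 0.8, -0.4]
finger_gap: 85.2
time: 3.1
tool_pos: [480.5, -326.9, 230.7]
tcp_rot: [-180.0, -0.0, 104.3]
ft_force: [0.3, 0.2, 0.3]
finger_gap: 85.8
time: 4.47
tool_pos: [480.6, -327.0, 231.0]
tcp_rot: [-180.0, 0.0, 24.5]
ft_force: [0.6, -0.8, 0.1]
finger_gap: 85.2
[ 480.60740858 -327.01331651  230.99584505] [-1.79972808e+02  1.40847420e-02  2.44891563e+01] 4.475
((481.3252868652344, -335.38543701171875), (79.67364501953125, 33.9932861328125), 24.574277877807617) 39.41733234046117 1852
```

View pics/b1.png

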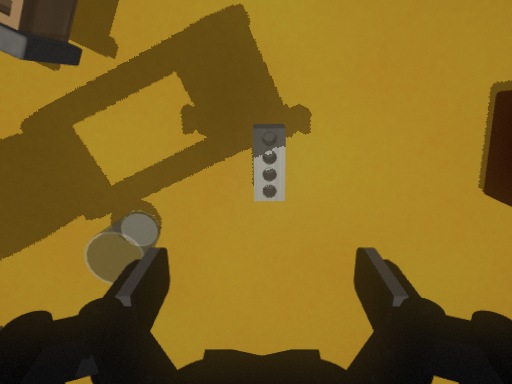

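The wrist view shows the four-well block at (269,163), aligned with the jaws, with the glass well clear. The rectangle fit is 79.7 x 34.0 mm at 39.4 mm height, so it agrees. Now I descend and grip.

```bash
python3 -m jog '[[[-0.05,0.145,0.5,0,0,0,1],[0,0,0.8,0,0,0,1],[0,0,0.8,0,0,0,1],[0,0,0.8,0,0,0,1],[0,0,0.8,0,0,0,1],[0,0,0.5,0,0,0,1],[0,0,0.34,0,0,0,1],[0,0,0,0,0,0,1]]]'
python3 -m jog '[[[0,0,0,0,0,0,0],[0,0,0,0,0,0,0],[0,0,0,0,0,0,0],[0,0,0,0,0,0,0],[0,0,0,0,0,0,0],[0,0,0,0,0,0,0],[0,0,0,0,0,0,0],[0,0,0,0,0,0,0]]]' 60
python3 -m jog '[[[0,0,-0.4,0,0,0,0],[0,0,-0.8,0,0,0,0],[0,0,-0.8,0,0,0,0],[0,0,-0.8,0,0,0,0],[0,0,-0.8,0,0,0,0],[0,0,-0.4,0,0,0,0],[0,0,0,0,0,0,0]]]'
python3 - <<'E'
from h import *
s=telemetry.sense(); print(s["tool_pos"],s["ft_force"])
a,W=cloud("wrist"); save("c1",a)
E
```

```text
time: 5.52
tool_pos: [480.6, -334.1, 3.1]
tcp_rot: [-179.9, 0.1, 24.3]
ft_force: [0.4, 0.4, -0.1]
finger_gap: 85.7
time: 6.52
tool_pos: [482.3, -335.4, 5.6]
tcp_rot: [179.9, -0.1, 24.3]
ft_force: [-0.5, 0.3, 5.8]
finger_gap: 33.6
time: 7.4
tool_pos: [482.2, -335.3, 206.2]
tcp_rot: [179.8, -0.1, 24.3]
ft_force: [0.3, -0.6, -2.3]
finger_gap: 33.5
[ 482.1592867  -335.3312689   206.18508474] [ 0.33562333 -0.6133794  -2.31449641]
```

View pics/c1.png

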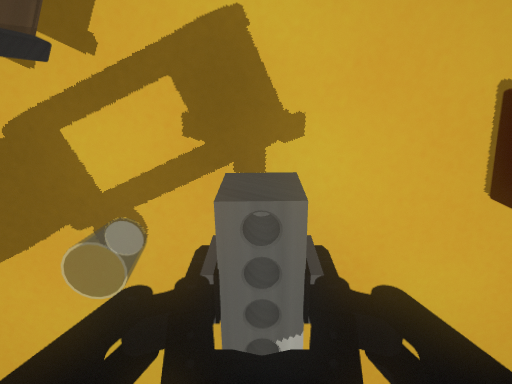

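The block is held wells up with a 33.5 mm gap, and it sat on the bench with the TCP at z=5.6, so floor contact is expected near z=97.6. Next I turn to yaw 0 and move over the drawer.

```bash
python3 -m jog '[[[0,0,0,0,0,0.0225,0],[0,0,0,0,0,0.0225,0],[0,0,0,0,0,0.0225,0],[0.26,-0.73,0,0,0,0,0],[0.26,-0.73,0,0,0,0,0],[0.26,-0.73,0,0,0,0,0],[0.26,-0.73,0,0,0,0,0],[0.26,-0.73,0,0,0,0,0],[0.26,-0.73,0,0,0,0,0],[0.26,-0.73,0,0,0,0,0],[0.26,-0.73,0,0,0,0,0],[0,0,0,0,0,0,0]]]'
python3 - <<'E'
from h import *
s=telemetry.sense(); print(s["tool_pos"],s["tcp_rot"],s["ft_force"])
a,W=cloud("top"); b,V=cloud("side"); save("d1",np.hstack([a[100:300,180:380],b[100:300,200:400]])); 
for nm,X in (("top",W),("side",V)):
    m=(abs(X[...,2]-150)<6)&(X[...,0]>470)&(X[...,0]<540)&(X[...,1]>-200)&(X[...,1]<100); p=X[m]
    print(nm,len(p),np.percentile(p,[2,50,98],axis=0).round(1).tolist())
E
```

```text
time: 8.95
tool_pos: [584.5, -39.9, 201.2]
tcp_rot: [-179.9, 0.3, 0.2]
ft_force: [-1.0, -0.1, -2.2]
finger_gap: 33.4
[584.50088088 -39.91204547 201.1858051 ] [-179.91661436    0.25337903    0.19713721] [-1.0339756  -0.08181513 -2.19431465]
top 344 [[501.8, -142.6, 144.6], [509.4, -29.4, 151.2], [519.6, 44.0, 155.3]]
side 370 [[498.9, -148.4, 144.5], [503.7, -55.6, 151.6], [514.4, 58.3, 154.1]]
```

View pics/d1.png

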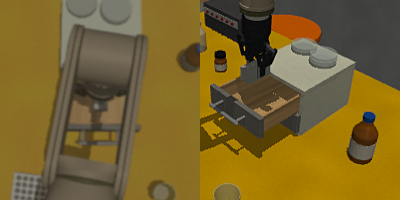

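The gripper and block are over the drawer, inside its walls. I lower until contact.

```bash
python3 -m jog '[[[0,0,0.4,0,0,0,0],[0,0,0.6,0,0,0,0],[0,0,0.5,0,0,0,0],[0,0,0.3,0,0,0,0],[0,0,0.1,0,0,0,0],[0,0,0.04,0,0,0,0],[0,0,0,0,0,0,0],[0,0,0,0,0,0,0]]]'
python3 -m jog '[[[0,0,0.04,0,0,0,0],[0,0,0,0,0,0,0],[0,0,0,0,0,0,0]]]'
```

```text
time: 10.05
tool_pos: [586.1, -42.8, 108.3]
tcp_rot: [180.0, -0.1, 0.0]
ft_force: [0.5, 0.1, -2.0]
finger_gap: 33.2
time: 10.42
tool_pos: [585.4, -42.8, 105.3]
tcp_rot: [180.0, 0.0, 0.0]
ft_force: [-0.5, -0.3, -2.2]
finger_gap: 33.3
```

```bash
python3 -m jog '[[[0,0,0.08,0,0,0,0],[0,0,0.02,0,0,0,0],[0,0,0,0,0,0,0],[0,0,0,0,0,0,0]]]'
python3 -m jog '[[[0,0,0.03,0,0,0,0],[0,0,0,0,0,0,0],[0,0,0,0,0,0,0]]]'
python3 -m jog '[[[0,0,0.02,0,0,0,0],[0,0,0,0,0,0,0],[0,0,0,0,0,0,0]]]'
```

```text
time: 10.92
tool_pos: [585.4, -42.8, 100.3]
tcp_rot: [-180.0, -0.0, 0.0]
ft_force: [-0.3, -0.1, -3.0]
finger_gap: 33.5
time: 11.3
tool_pos: [585.4, -42.8, 98.8]
tcp_rot: [180.0, -0.0, 0.0]
ft_force: [-0.0, 0.6, -1.9]
finger_gap: 33.5
time: 11.68
tool_pos: [585.4, -42.7, 97.8]
tcp_rot: [180.0, 0.0, 0.0]
ft_force: [0.0, -0.7, -2.2]
finger_gap: 33.3
```

```bash
python3 -m jog '[[[0,0,0.02,0,0,0,0],[0,0,0,0,0,0,0],[0,0,0,0,0,0,0]]]'
python3 -m jog '[[[0,0,0.02,0,0,0,0],[0,0,0,0,0,0,0],[0,0,0,0,0,0,0]]]'
```

```text
time: 12.05
tool_pos: [586.0, -42.8, 97.6]
tcp_rot: [180.0, -0.1, 0.0]
ft_force: [-0.4, 1.8, 6.5]
finger_gap: 33.2
time: 12.42
tool_pos: [586.8, -42.8, 97.6]
tcp_rot: [180.0, -0.2, 0.0]
ft_force: [-0.4, 1.9, 10.0]
finger_gap: 33.2
```

Contact came at z=97.6, exactly as predicted. I release and lift.

```bash
python3 -m jog '[[[0,0,-0.03,0,0,0,0],[0,0,0,0,0,0,0.75],[0,0,0,0,0,0,0.75],[0,0,0,0,0,0,0.75],[0,0,0,0,0,0,0.75],[0,0,0,0,0,0,0.75],[0,0,0,0,0,0,0.75]]]'
python3 -m jog '[[[0,0,-0.4,0,0,0,0.75],[0,0,-0.8,0,0,0,0.75],[0,0,-0.8,0,0,0,0.75],[0,0,-0.4,0,0,0,0.75],[0,0,0,0,0,0,0.75]]]'
python3 - <<'E'
from h import *
s=telemetry.sense(); print(s["tool_pos"],s["tcp_rot"],s["ft_force"])
a,W=cloud("wrist"); save("e1",a)
m=((W[...,2]>126)&(W[...,2]<138)&(np.hypot(W[...,0]-586,W[...,1]+43)<60)).astype(np.uint8)
k,l,st,_=cv2.connectedComponentsWithStats(m); i=1+np.argmax(st[1:,4]); p=W[l==i]
print(cv2.minAreaRect(p[:,:2].astype(np.float32)),np.median(p[:,2]),len(p))
E
```

```text
time: 13.3
tool_pos: [585.4, -42.7, 97.3]
tcp_rot: [-180.0, -0.0, 0.0]
ft_force: [0.6, -0.8, -0.5]
finger_gap: 64.1
time: 13.92
tool_pos: [586.6, -42.9, 219.7]
tcp_rot: [180.0, -0.2, 0.0]
ft_force: [0.5, -0.5, -0.9]
finger_gap: 64.3
[586.61627562 -42.92097814 219.68419796] [ 1.79962246e+02 -2.34303900e-01  5.60936114e-03] [ 0.49261917 -0.45243057 -0.86154174]
((584.5547485351562, -42.76810073852539), (80.89208221435547, 34.047157287597656), 0.6012141108512878) 131.39926832903762 3660
```

View pics/e1.png

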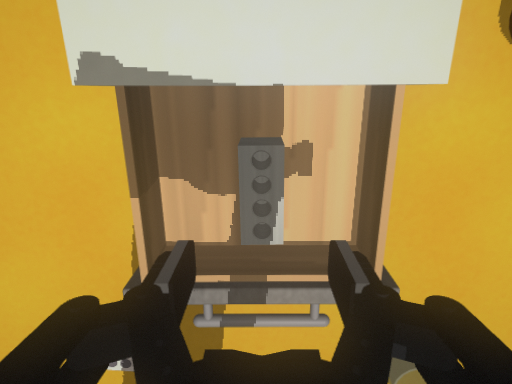

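The block stands wells up in the drawer, with its top at 131.4 mm (expected 132) and x≈-3 in the drawer frame. Now I close the fingers, come down in front of the handle and push it.

```bash
python3 -m jog '[[[-0.4,0,0,0,0,0,0],[-0.8,0,0,0,0,0,0],[-0.8,0,0,0,0,0,0],[-0.8,0,0,0,0,0,0],[-0.42,0,0,0,0,0,0],[0,0,0.5,0,0,0,0],[0,0,0.8,0,0,0,0],[0,0,0.6,0,0,0,0],[0,0,0.26,0,0,0,0],[0,0,0,0,0,0,0],[0,0,0,0,0,0,0]]]'
python3 -m jog '[[[0.2,0,0,0,0,0,0],[0.2,0,0,0,0,0,0],[0.15,0,0,0,0,0,0],[0.15,0,0,0,0,0,0],[0.15,0,0,0,0,0,0]]]'
```

```text
time: 15.35
tool_pos: [425.1, -42.9, 110.3]
tcp_rot: [180.0, -0.1, 0.0]
ft_force: [0.1, 0.3, -0.4]
finger_gap: -0.1
time: 15.98
tool_pos: [467.3, -42.7, 109.2]
tcp_rot: [-180.0, 0.0, 0.0]
ft_force: [-1.6, 0.2, 1.9]
finger_gap: 0.3
```

```bash
python3 -m jog '[[[0.2,0,0,0,0,0,0],[0.25,0,0,0,0,0,0],[0.25,0,0,0,0,0,0],[0.25,0,0,0,0,0,0],[0.25,0,0,0,0,0,0],[0.25,0,0,0,0,0,0],[0.25,0,0,0,0,0,0],[0.2,0,0,0,0,0,0],[0.15,0,0,0,0,0,0],[0.1,0,0,0,0,0,0],[0.05,0,0,0,0,0,0]]]'
python3 -m jog '[[[0.05,0,0,0,0,0,0],[0.05,0,0,0,0,0,0],[0.05,0,0,0,0,0,0]]]'
```

```text
time: 17.35
tool_pos: [577.1, -42.8, 109.3]
tcp_rot: [180.0, -0.0, 0.0]
ft_force: [-1.2, 0.1, 0.3]
finger_gap: 0.0
time: 17.73
tool_pos: [584.5, -42.8, 109.4]
tcp_rot: [180.0, -0.0, 0.0]
ft_force: [-0.2, -0.2, 1.3]
finger_gap: 0.3
```

```bash
python3 -m jog '[[[0.05,0,0,0,0,0,0],[0.05,0,0,0,0,0,0]]]'; python3 -m jog '[[[0.04,0,0,0,0,0,0],[0,0,0,0,0,0,0]]]'
```

```text
time: 17.98
tool_pos: [589.6, -42.8, 109.3]
tcp_rot: [180.0, -0.0, 0.0]
ft_force: [-0.7, -0.1, 1.2]
finger_gap: -0.1
time: 18.23
tool_pos: [591.7, -42.8, 109.3]
tcp_rot: [-180.0, -0.0, 0.0]
ft_force: [-0.2, 0.3, -0.4]
finger_gap: 0.0
```

```bash
python3 -m jog '[[[0.04,0,0,0,0,0,0],[0.04,0,0,0,0,0,0],[0,0,0,0,0,0,0]]]'; python3 -m jog '[[[0.04,0,0,0,0,0,0],[0.04,0,0,0,0,0,0],[0,0,0,0,0,0,0]]]'
```

```text
time: 18.6
tool_pos: [595.6, -42.7, 109.3]
tcp_rot: [180.0, -0.0, 0.0]
ft_force: [-0.4, -0.4, -0.4]
finger_gap: -0.3
time: 18.98
tool_pos: [599.2, -42.7, 109.2]
tcp_rot: [-180.0, 0.0, 0.0]
ft_force: [-2.0, 0.3, 1.6]
finger_gap: -0.1
```

```bash
python3 -m jog '[[[0.04,0,0,0,0,0,0],[0,0,0,0,0,0,0],[0,0,0,0,0,0,0]]]'; python3 -m jog '[[[0.04,0,0,0,0,0,0],[0,0,0,0,0,0,0]]]'
```

```text
time: 19.35
tool_pos: [599.5, -42.7, 109.1]
tcp_rot: [-180.0, 0.3, 0.0]
ft_force: [-12.7, -0.4, 8.6]
finger_gap: 0.3
time: 19.6
tool_pos: [599.6, -42.7, 109.0]
tcp_rot: [-180.0, 0.5, 0.0]
ft_force: [-24.0, 0.3, 16.5]
finger_gap: 0.1
```

That is the hard stop: the TCP stays at 599.5 while the force climbs. I back off and check.

```bash
python3 -m jog '[[[-0.1,0,0,0,0,0,0],[-0.3,0,0,0,0,0,0],[-0.6,0,0,0,0,0,0],[-0.8,0,0,0,0,0,0],[-0.8,0,0,0,0,0,0],[-0.6,0,-0.5,0,0,0,0],[0,0,-0.8,0,0,0,0],[0,0,-0.8,0,0,0,0],[0,0,-0.4,0,0,0,0],[0,0,0,0,0,0,0],[0,0,0,0,0,0,0]]]'
python3 - <<'E'
from h import *
a,W=cloud("wrist"); b,V=cloud("side"); t,T=cloud("top"); save("f1",np.hstack([cv2.resize(a,(400,300)),cv2.resize(b,(400,300))]))
for nm,X in (("wrist",W),("side",V)):
    m=(abs(X[...,2]-126)<10)&(X[...,0]>450)&(X[...,0]<640)&(X[...,1]>-110)&(X[...,1]<30); p=X[m]
    print(nm,"handle",len(p),np.median(p,0).round(1) if len(p) else None)
    m=(abs(X[...,2]-148)<4)&(X[...,0]>480)&(X[...,0]<670)&(abs(X[...,1]+41)<105); p=X[m]
    print(" panel",len(p),np.percentile(p[:,0],[2,50,98]).round(1) if len(p) else None)
w=T[223:279,127:183]; m=((w[...,2]>32)&(w[...,2]<50)).astype(np.uint8)
k,l,st,_=cv2.connectedComponentsWithStats(m); i=1+np.argmax(st[1:,4]); print("block2",cv2.minAreaRect(w[l==i][:,:2].astype(np.float32)))
E
```

```text
time: 20.98
tool_pos: [443.1, -42.7, 233.2]
tcp_rot: [-180.0, 0.0, 0.0]
ft_force: [-0.7, -0.3, -0.9]
finger_gap: 0.1
wrist handle 0 None
 panel 0 None
side handle 156 [611.8 -47.6 130.3]
 panel 186 [647.5 650.8 664. ]
block2 ((443.2781677246094, 326.74468994140625), (37.28059387207031, 81.32315826416016), 80.40280151367188)
```

View pics/f1.png

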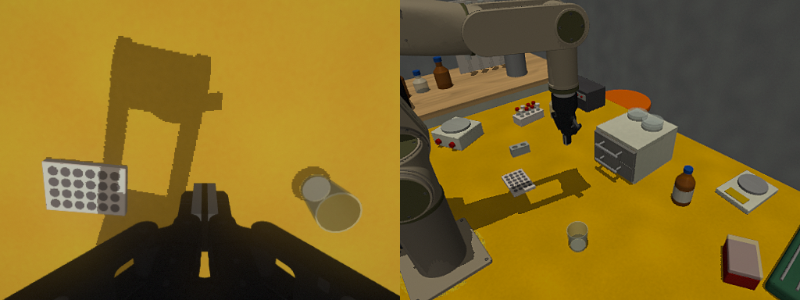

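The drawer is shut: the front panel is at x≈648–651, flush with the lower drawer. The two-well block hasn't moved and the arm is clear, so I hand in.

```bash
python3 -c "
from bench import job; job.hand_in()"
```

```text
the job is handed in; nothing more can be done
```

The four-well block is in the top drawer, wells up, and the drawer is pushed shut to its hard stop. I handed the job in at about 21 s of the 59 s allowed; it reported no verdict.

**Block:** I lowered it until it touched the drawer floor at TCP z = 97.6 mm, which was the height predicted, then let go. The wrist camera then put its top at 131.4 mm (132 expected), about 3 mm in front of the drawer spot and 2 mm off its centre line.

**Drawer:** Pushing the handle, the TCP stopped moving at x = 599.5 mm while the push rose to 24 N. The side view then showed the front panel's outer face at about x = 648–651 mm, against about 650 expected when shut.

**Two-well block:** It measured within about 1 mm of where it stood at the start.

**Checks that disagreed or gave nothing:**
- The top and wrist cameras placed the four-well block about 3 mm apart in y before the grasp, which did no harm.
- At the end the wrist camera could not see the drawer, so the shut position rests on the stop and the side camera.
- I could not see the block once the drawer was shut, so its final pose rests on the check before closing and the gentle push of about 0.1 m/s.

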